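Clamp the adhesive jar and unscrew its tight cap

ROBOT

A 6-joint arm with a two-finger parallel gripper is mounted at the origin on the work surface. World frame = base frame: x ahead of the robot, y to its left, z up, the work surface at z = 0. Lengths are in m, angles in rad, forces in N, time in s.
With the tool pointing down it reaches from about 0.375 to 0.925 m from the base axis. Payload 5.7 kg.
Tool frame: the origin (TCP) lies at the very end of the fingers, on their centre line; the grasp point (between the pads) lies 19 mm behind it; z points along the fingers, y is the direction in which the jaws open and shut (so a half turn about z gives the same grasp; the last joint's range is limited). The gripper opens to 85 mm and grips with 20 to 120 N. Pads are 22 mm wide; open, the fingers measure 114 mm over their backs; the gripper's body (76 mm by 85 mm) begins 54 mm behind the grasp point. The pads swing forward as they close: fully open they stand 13 mm farther back than shut.
Start: joints at [-1.322, 0.359, 1.51, -0, 1.272, -0.115], TCP at [0.213, -0.561, 0.231] pointing down, gripper open.
Joint ranges: [-2.97, 2.97], [-1.01, 2.36], [0.21, 2.38], [-0.96, 4.11], [0.2, 2.71], [-2.98, 2.98]. Speed limits (rad/s): [2.39, 2.39, 3.14, 3.14, 3.14, 3.14].

INTERFACE

Orientations are given as a unit quaternion [w, x, y, z].
In Python, from cell import movep, move_straight, move_j, command_gripper, hold, solve_ik, grab_frame, IKError, finish_job, current_t, current_q, current_dq, current_joint_efforts, current_position, current_eef_rot, current_contact_force, current_wrist_torque, current_finger_gap gives the robot as it stands. Calls block until the motion is done:
- movep(position, orientation): joint-space move of the TCP to a pose.
- move_straight(position, feed=0.15, rot=None, guard=None): straight line of the TCP; rot=None keeps the orientation; feed is the mean speed in m/s. With guard (N) it stops when the force on the tool has changed by that much, and returns True; else False.
- move_j(angles): joint-space move.
- command_gripper(opening, force=None): finger opening in m; force is the grip in N (None keeps the last); returns when the fingers have stopped.
- hold(seconds).
- solve_ik(position, orientation): joint angles nearest the present ones, or None.
- grab_frame(name): name is "scene" or "top" or "wrist"; returns a dict with "frame" (420x560x3 uint8, red, green, blue), "fx", "fy", "cx", "cy" (pixels), "extrinsics" (4x4, takes a point from world to camera coordinates); the wrist camera has in their place "hand_eye" (4x4, takes a point from camera to tool coordinates, whose origin is the TCP and whose axes are the flange's). Camera axes: x right, y down, z forward; pixel columns grow to the right and rows downward; lengths in m; the calibration is good to about 2 mm. The wrist camera is an equidistant fisheye: a pixel r from the principal point sees the ray r / f radians off the axis. A picture is of the moment at which its call begins: read the wrist's pose just before it. There is no depth.
A pose or a line that the arm cannot do raises IKError and nothing moves.
- finish_job(): hands the job in, once; it reports no verdict.
Readings, each from a call of its own:
- current_t(): time.
- current_q(): joint angles.
- current_dq(): joint speeds.
- current_joint_efforts(): joint torques, N m.
- current_position(): TCP position.
- current_eef_rot(): TCP orientation.
- current_contact_force(): force on the tool from outside, world axes, zero at the start.
- current_wrist_torque(): the same for the moment, N m.
- current_finger_gap(): finger opening in m.
Only numpy, scipy, OpenCV 4.12 (cv2) and the standard library are available. Lean on these libraries where they do the work, as an engineer would, in place of code of your own. Each camera call takes 0.05 s, during which the arm holds its last target.

TASK

The square jar stands loose in the pedal clamp: press the clamp's pedal fully down to its stop so that it stays down and braces the jar, then unscrew the jar's tight cap anticlockwise, stopping when its threads let go. Lift the cap straight off and finish still holding it level in the gripper, two or three centimetres clear above the mouth of the jar; never pull the jar up out of the clamp or tip it, and leave everything else on the bench where it is.

Things in the scene. Friction and masses are not known exactly. Their poses are not given: they have to be found in the camera images.
- clamp: Bench clamp: fixed grey base plate 120 x 300 x 10 mm. Origin on the bench below the middle of the clamped jar, z up, +y from the pedal to the fixed fence (face at y +32 mm, top 60 mm high). Moving jaw on the -y side, 58 mm high, face at y -57 mm open, -31.5 mm closed. Pedal hinge at y -100 mm, 58 mm high, axis along x (cheeks 70 mm high). Pedal reaches to y -215 mm, plate ends at -240 mm.
- pedal_pad (a point): Middle of the top of the rubber pad (50 x 50 mm) on the pedal, 95 mm from the hinge; 85 mm above the bench with the pedal up, about 43 mm when down; swings on an arc about the hinge.
- pedal (a joint): Pedal angle, rad: 0 up, 0.45 fully down at its stop (0.44 on the jar). Over-centre spring: pushes back up below 0.30 (about 9 N on the pad at first, then less, more while the jaw moves the jar), eases down beyond it. Press it right home: the jaw's friction can stop it short. It stays where it is beyond 0.35. Going down closes the jaw, which squares the jar against the fence and stops it turning with its cap.
- jar_rim (a point): Centre of the mouth of the square jar: top of its neck (40 mm wide), 99 mm above its underside, 109 mm above the bench. z up, x and y square to the jar's flat sides. White jar 64 x 64 mm, shoulder 80 mm above its underside, 0.35 to 0.7 kg, standing loose in the clamp up to 18 mm from the fence. Three short threads round the neck, 120 degrees apart.
- cap_mid (a point): Centre, half-way up, of the jar's black round ribbed screw cap, 58 mm across, 36 mm tall, 60 g; its lower edge is about 3 mm above the jar's shoulder. z up along its axis, x points to one of its three inner lugs. Tight: a sprung seal under it presses its lugs against the threads; turning takes up to about 0.5 N m. It unscrews anticlockwise seen from above.
- cap: The same cap, origin and axes. a = angle from the jar_rim's x to the cap's x about z, modulo 120 degrees, in 0 to 2.09 rad. It starts at 0.40 to 0.95; the threads let go at 1.2 to 1.3, a stop blocks the turn at 1.85 (forcing it there twists the jar loose). So about 0.9 rad of turn always frees it. It rises up to 2 mm in turning, pops up 2 mm more if not held, then lifts straight off. Pulled before, it lifts the jar.
- jar: The white square jar; origin at the centre of its underside.
- bowl_inlaid: copper bowl 130 mm wide, 70 mm tall, with a band of small inlaid stones; bystander. Origin: centre of its underside.
- bowl_plain: plain copper bowl 110 mm wide, 60 mm tall; bystander. Origin: centre of its underside.
- tape_wide: roll of tape standing flat, 90 mm across, 48 mm tall, beside the clamp; bystander. Origin: centre of its underside.
- tape_narrow: roll of paper tape lying flat, 84 mm across, 25 mm tall, behind the clamp; bystander. Origin: centre of its underside.
- jar_round: ROUND white jar with a black lid, 68 mm across, 90 mm tall, not in the clamp; bystander. Origin: centre of its underside.
- brush: brush lying on the bench; bystander.
- hammer: hammer 240 mm long lying on the bench; bystander.
Not all that is in view belongs to the job. Leave any orange or turquoise look-alike of the jar alone. Of the things like the cap, leave any that is red; of the rest the larger one is meant.

How it is judged:
On the way, in this order (a step that is already met when the one before it is completed fails the run):
1. the pedal is fully down while the cap is still on the jar (value of joint pedal above 0.42 rad and z of cap_mid in the frame of jar_rim below 0.012 m), for 0.2 s.
2. the cap is off the neck while the pedal is down and the jar is braced upright in the clamp (value of joint pedal above 0.41 rad and angle between the x axis of jar_rim and the x axis of clamp, either way round below 0.12 rad and angle between jar_rim's own z axis and vertical below 0.08 rad and horizontal distance between jar_rim and clamp below 0.025 m and height (world z) of jar_rim between 0.104 and 0.116 m and z of cap_mid in the frame of jar_rim above 0.024 m), for 0.1 s.
At the end, for the whole second after the job is handed in: Fingers hold the cap (over 2 N), still, level within 0.2 rad, its centre 26 to 85 mm above the jar rim and within 20 mm sideways, jar not touching it; pedal down (over 0.41 rad); jar upright (0.08 rad), square (0.12 rad), seated within 25 mm of the clamp middle, not raised 7 mm (value of joint pedal above 0.41 rad and angle between the x axis of jar_rim and the x axis of clamp, either way round below 0.12 rad and angle between jar_rim's own z axis and vertical below 0.08 rad and horizontal distance between jar_rim and clamp below 0.025 m and height (world z) of jar_rim between 0.104 and 0.116 m and z of cap_mid in the frame of jar_rim between 0.026 and 0.085 m and horizontal distance between cap_mid and jar_rim below 0.02 m and angle between cap_mid's own z axis and vertical below 0.2 rad and contact force between the fingers and cap above 2 N and contact force between cap and jar below 0.05 N and linear speed of cap below 0.03 m/s); the arm keeps its last pose, push and grip.
It fails at once if the jar is lifted 9 mm out of the clamp or tipped by more than 0.2 rad (height (world z) of jar_rim above 0.118 m or angle between jar_rim's own z axis and vertical above 0.2 rad).
It fails at once if a bystander is pushed more than 30 mm (distance of any of bowl_inlaid, bowl_plain, tape_wide, tape_narrow, jar_round, brush, hammer from where it was at the start of the episode above 0.03 m).
It also fails if it takes over 48 s, if anything falls off the work surface, if the arm or the gripper's body presses on something with over 40 N, if the wrist force passes 120 N, or if a joint passes its speed limit or range.

## Working session

There is one attempt and no reset: what is moved stays moved. The work goes in short steps, each a Python script; the robot and the scene stay as the last script left them, time stands still between calls to the robot, and variables do not carry over. Pictures are saved under pics/ and viewed, and the job is handed in when it is done.

```bash
ls; mkdir -p pics; python3 - <<'E'
from cell import *
import cv2
for n in("scene","top","wrist"):
    d=grab_frame(n); cv2.imwrite(f"pics/{n}0.png",d["frame"][:,:,::-1])
    print(n,d["fx"],d["fy"],d["cx"],d["cy"]); print(d.get("extrinsics",d.get("hand_eye")))
print(current_t(),current_position(),current_eef_rot(),current_finger_gap())
E
```

```text
pics
scene 481.79425261815203 481.79425261815203 277.2391418492842 213.63032542008872
[[-0.67891501  0.73418253  0.00710008  0.33199945]
 [ 0.40367148  0.38132669 -0.83164854 -0.13613548]
 [-0.61328928 -0.56175258 -0.55525696  1.62369073]
 [ 0.          0.          0.          1.        ]]
top 436.53177555741763 436.53177555741763 268.2026137276637 207.04613365291968
[[ 0.02501099 -0.99968503 -0.00206953  0.0200637 ]
 [-0.99332457 -0.02461856 -0.11269527  0.54394758]
 [ 0.11260882  0.00487434 -0.99362744  1.11506182]
 [ 0.          0.          0.          1.        ]]
wrist 325.19226210127806 325.19226210127806 282.2753136046434 213.88972165684044
[[ 5.39780293e-04 -9.61265637e-01 -2.75623084e-01  7.09499685e-02]
 [ 9.99999649e-01  6.95482846e-04 -4.67172980e-04  1.45438880e-03]
 [ 6.40768459e-04 -2.75622735e-01  9.61265675e-01 -1.42083719e-01]
 [ 0.00000000e+00  0.00000000e+00  0.00000000e+00  1.00000000e+00]]
0.15 [ 0.2133393  -0.56022606  0.23062392] [-7.37395401e-04  9.83503924e-01  1.80885281e-01 -4.77752433e-05] 0.08559271516461905
```

View pics/scene0.png

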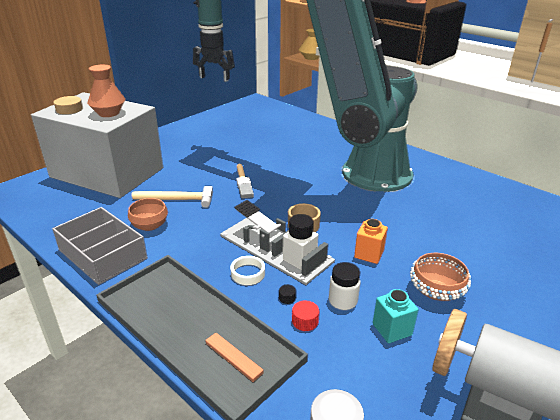

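View pics/top0.png

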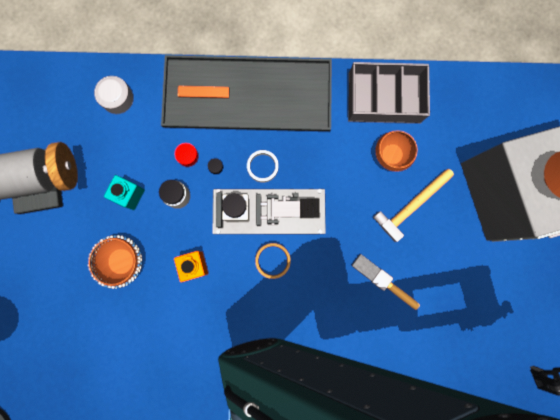

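The top view shows the clamp at about cols 213–325, rows 190–234. The pedal's black pad is near (310,208), and the square white jar with its black cap is near (235,205). Cap candidates are the black cap on the clamped jar (235,205), a small black loose cap (215,165) and a red cap (186,154). The round jar's lid is at (172,191), and the orange jar (188,266) and turquoise jar (122,190) are decoys. The cap meant is the larger black one, on the white square jar in the clamp. I'll enlarge that area to confirm.

```bash
python3 - <<'E'
import cv2
t=cv2.imread("pics/top0.png");s=cv2.imread("pics/scene0.png")
cv2.imwrite("pics/topc.png",cv2.resize(t[145:285,160:340],None,fx=4.4,fy=4.2,interpolation=cv2.INTER_CUBIC) if 0 else cv2.resize(t[145:285,160:340],None,fx=4,fy=4,interpolation=cv2.INTER_CUBIC))
cv2.imwrite("pics/scc.png",cv2.resize(s[190:310,215:375],None,fx=4.5,fy=4.5,interpolation=cv2.INTER_CUBIC))
E
```

```text
(no output)
```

View pics/topc.png

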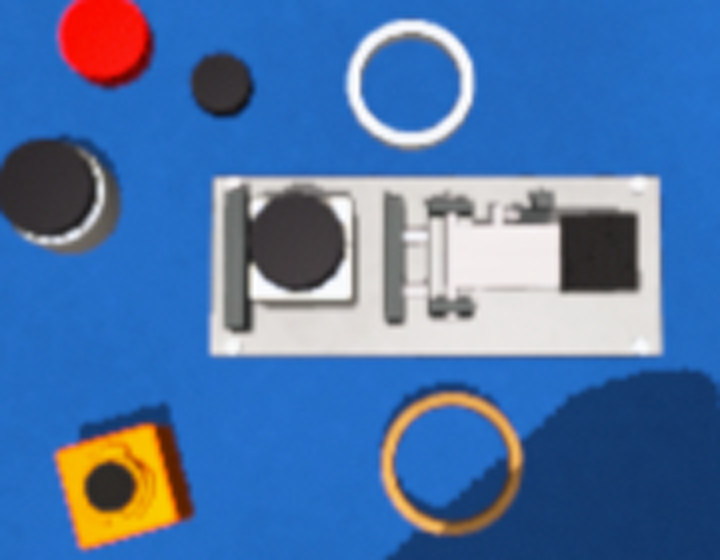

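View pics/scc.png

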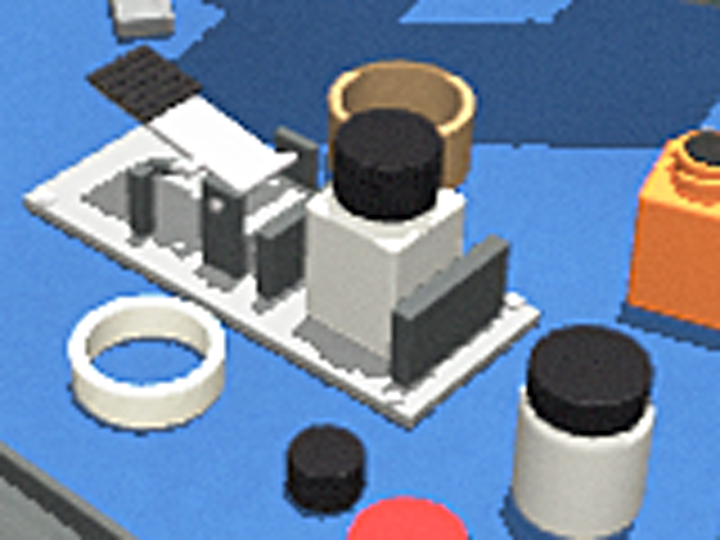

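Confirmed: the larger black ribbed cap sits on the white square jar in the clamp. In the top image its centre is about (234,205), and the pedal pad is about (309,208). Next I'll measure the plate, pad and cap.

```bash
cat > h.py <<'E'
import numpy as np, cv2
from cell import *
def ray(d,uv):
    E=d["extrinsics"];R=E[:3,:3];t=E[:3,3]
    v=R.T@np.array([(uv[0]-d["cx"])/d["fx"],(uv[1]-d["cy"])/d["fy"],1]); return -R.T@t, v
def onz(d,uv,z):
    o,v=ray(d,uv); return o+v*(z-o[2])/v[2]
def proj(d,p):
    c=d["extrinsics"]@np.append(p,1); return np.array([d["fx"]*c[0]/c[2]+d["cx"],d["fy"]*c[1]/c[2]+d["cy"]])
def tri(a,ua,b,ub):
    o1,v1=ray(a,ua);o2,v2=ray(b,ub)
    s=np.linalg.lstsq(np.c_[v1,-v2],o2-o1,rcond=None)[0]
    p,q=o1+v1*s[0],o2+v2*s[1]; return (p+q)/2,np.linalg.norm(p-q)
def blobs(m,win,mn=30):
    x0,y0,x1,y1=win; k=np.zeros(m.shape,np.uint8);k[y0:y1,x0:x1]=m[y0:y1,x0:x1]
    c,_=cv2.findContours(k,cv2.RETR_EXTERNAL,cv2.CHAIN_APPROX_NONE)
    return sorted([x for x in c if cv2.contourArea(x)>mn],key=cv2.contourArea,reverse=True)
E
python3 - <<'E'
from h import *
T=grab_frame("top");S=grab_frame("scene")
for n,d,wins in(("top",T,[(200,180,335,245)]),("scene",S,[(215,190,340,285)])):
    f=d["frame"].astype(int); hsv=cv2.cvtColor(d["frame"],cv2.COLOR_RGB2HSV)
    if n=="top":
        m=((hsv[...,1]<90)).astype(np.uint8)
        c=blobs(m,wins[0])[0]; r=cv2.minAreaRect(c)
        print("plate",r)
        bx=cv2.boxPoints(r); P=np.array([onz(d,b,0.010) for b in bx]); print(P.round(4)); print("sides",[np.linalg.norm(P[i]-P[i-1]).round(4) for i in range(4)],"mid",P.mean(0))
    dk=(f.max(2)<62).astype(np.uint8)
    for c in blobs(dk,wins[0]):
        M=cv2.moments(c); print(n,"dark",cv2.contourArea(c),M["m10"]/M["m00"],M["m01"]/M["m00"],cv2.boundingRect(c),cv2.minAreaRect(c))
E
```

```text
plate ((268.5, 211.0), (44.0, 113.0), 90.0)
[[ 0.5907  0.1858  0.01  ]
 [ 0.5982 -0.1175  0.01  ]
 [ 0.4801 -0.1187  0.01  ]
 [ 0.4726  0.1812  0.01  ]]
sides [np.float64(0.1182), np.float64(0.3034), np.float64(0.1181), np.float64(0.3)] mid [0.53536795 0.03268995 0.01      ]
top dark 285.5 309.4004670169293 207.51605370694685 (301, 199, 18, 18) ((309.5, 207.5), (17.0, 17.0), 90.0)
top dark 107.0 228.19781931464172 200.56542056074767 (221, 195, 20, 16) ((228.46603393554688, 200.56202697753906), (9.42358684539795, 23.021377563476562), 55.304847717285156)
scene dark 471.5 300.48745139625305 226.40685754683633 (289, 214, 24, 25) ((300.5, 226.0), (23.0, 24.0), 0.0)
scene dark 158.5 318.49526813880124 258.0893796004206 (306, 246, 21, 29) ((315.9554443359375, 259.945556640625), (10.553961753845215, 33.209800720214844), 50.710594177246094)
scene dark 108.5 336.0122887864823 273.88632872503837 (332, 264, 8, 21) ((335.5, 274.0), (20.0, 7.0), 90.0)
```

```bash
python3 - <<'E'
from h import *
T=grab_frame("top");S=grab_frame("scene")
print("pad top@.085",onz(T,(309.4,207.5),.085))
for th in (66,72,78):
  for n,d,w in(("top",T,(217,188,254,225)),("scene",S,(284,206,318,246)),("scene",S,(228,195,268,225))):
    f=d["frame"].astype(int)
    hsv=cv2.cvtColor(d["frame"],cv2.COLOR_RGB2HSV)
    dk=((f.max(2)<th)).astype(np.uint8)
    for c in blobs(dk,w,60):
        M=cv2.moments(c); print(th,n,cv2.contourArea(c),M["m10"]/M["m00"],M["m01"]/M["m00"],cv2.minEnclosingCircle(c),cv2.boundingRect(c))
o=np.array([.533,.1227]);yd=np.array([-.025,.9997]);xd=np.array([.9997,.025])
im=T["frame"].copy();im2=S["frame"].copy()
pts=[]
for x,y,z in[(-60,60,10),(60,60,10),(-60,-240,10),(60,-240,10),(0,-191,85),(0,32,60)]: pts.append(np.append(o+xd*x/1e3+yd*y/1e3,z/1e3))
for p in pts:
    for i,d in((im,T),(im2,S)):
        u=proj(d,p); cv2.circle(i,tuple(np.round(u).astype(int)),1,(255,0,255),-1)
a=cv2.resize(im[145:285,160:340],None,fx=4,fy=4);b=cv2.resize(im2[190:310,215:375],None,fx=4,fy=4)
cv2.imwrite("pics/ck1.png",cv2.resize(np.vstack([a[140:440],b[:,:640][:,:] if 0 else cv2.copyMakeBorder(b,0,0,0,80,0)])[:,:,::-1],None,fx=.76,fy=.76))
E
```

```text
pad top@.085 [ 0.53854317 -0.06961841  0.085     ]
66 top 264.5 231.5752993068683 202.90170132325142 ((232.4375, 205.0), 12.91584300994873) (221, 194, 25, 23)
66 scene 477.0 300.49161425576517 226.28511530398322 ((300.4321594238281, 226.14321899414062), 13.234223365783691) (289, 214, 24, 25)
66 scene 134.0 246.01243781094524 209.52238805970148 ((247.0, 208.0), 12.041694641113281) (235, 201, 25, 16)
72 top 403.0 233.22249793217532 205.12655086848636 ((232.4375, 205.0), 12.91584300994873) (221, 194, 25, 23)
72 scene 477.5 300.50226876090744 226.2938917975567 ((300.5, 226.5), 13.509356498718262) (289, 214, 24, 25)
72 scene 183.5 246.6848319709355 208.55858310626704 ((247.0, 208.0), 12.041694641113281) (235, 201, 25, 16)
78 top 417.0 233.01918465227817 205.10831334932053 ((229.5, 209.0), 17.241039276123047) (221, 193, 25, 32)
78 scene 487.0 300.6249144421629 226.1735112936345 ((300.8888854980469, 226.0), 13.536519050598145) (289, 214, 25, 25)
78 scene 202.5 246.80329218106993 208.3588477366255 ((247.0, 208.0), 12.041694641113281) (235, 201, 25, 16)
```

View pics/ck1.png

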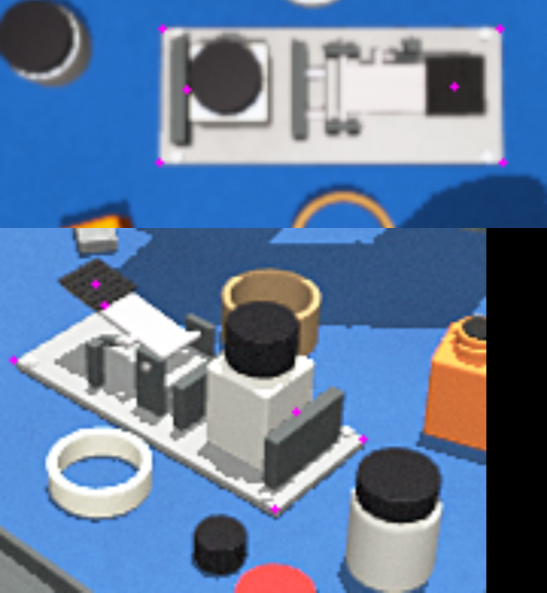

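The overlay puts the plate corners and pad on their projected spots in both views, so the clamp pose is good: origin (0.533, 0.123), yaw 0.025. Now the pedal.

```bash
cat >> h.py <<'E'
def Q(psi): return np.array([0,np.cos(psi/2),np.sin(psi/2),0])
O=np.array([.533,.1227]);YD=np.array([-.025,.9997])
def st(s=""): print(s,round(current_t(),2),np.round(current_position(),4),"F",np.round(current_contact_force(),1),"T",np.round(current_wrist_torque(),2),"gap",round(current_finger_gap(),4))
E
python3 - <<'E'
from h import *
command_gripper(0.0,40)
p=np.append(O-YD*.192,.15)
q=Q(np.pi/2+.025); j=solve_ik(p,q); print(j)
movep(p,q); st("above")
p[2]=.092; move_straight(p,.12); st("near")
z=.092
p[2]=.035
hit=move_straight(p,.03,guard=30); st(f"pressed {hit}")
hold(.3); st()
E
```

```text
[-2.55456900e-01  3.66231918e-01  1.72943454e+00 -4.44089210e-16
  1.04592620e+00 -2.80456900e-01]
above 3.25 [ 0.538  -0.0702  0.1502] F [-1.3 -0.2  0.5] T [-0.05 -0.03  0.07] gap -0.0002
near 3.88 [ 0.5381 -0.0696  0.0922] F [ 0.  -0.3 -0.4] T [0.02 0.08 0.02] gap 0.0
pressed True 5.33 [ 0.538  -0.0691  0.045 ] F [-3.1  0.3 16.7] T [0.15 0.57 0.  ] gap 0.0
 5.63 [ 0.538  -0.0691  0.045 ] F [-3.4  0.2 14.9] T [0.11 0.55 0.04] gap 0.0003
```

```bash
python3 - <<'E'
from h import *
p=np.append(O-YD*.1938,current_position()[2])
for z in (.044,.043,.042,.041,.040):
    p[2]=z; move_straight(p,.01); st(z)
    if current_contact_force()[2]>55: break
hold(.3); st()
d=grab_frame("scene");cv2.imwrite("pics/s1.png",cv2.resize(d["frame"][190:310,215:375],None,fx=4.5,fy=4.5,interpolation=cv2.INTER_CUBIC)[:,:,::-1])
E
```

```text
0.044 5.94 [ 0.538  -0.0699  0.0449] F [-1.8  4.1 14.1] T [0.72 0.28 0.03] gap -0.0001
0.043 6.19 [ 0.5381 -0.0699  0.0446] F [-3.9  3.6 22.6] T [0.86 0.6  0.02] gap 0.0002
0.042 6.44 [ 0.5382 -0.0699  0.0443] F [-5.1  4.2 29.8] T [1.06 0.92 0.08] gap -0.0004
0.041 6.69 [ 0.5382 -0.0699  0.0441] F [-7.7  5.3 37.3] T [1.14 1.26 0.15] gap -0.0
0.04 6.94 [ 0.5383 -0.0699  0.0438] F [-8.7  5.5 45.8] T [1.3  1.62 0.05] gap -0.0003
 7.24 [ 0.5383 -0.0699  0.0438] F [-8.9  5.  46.6] T [1.24 1.59 0.09] gap 0.0001
```

View pics/s1.png

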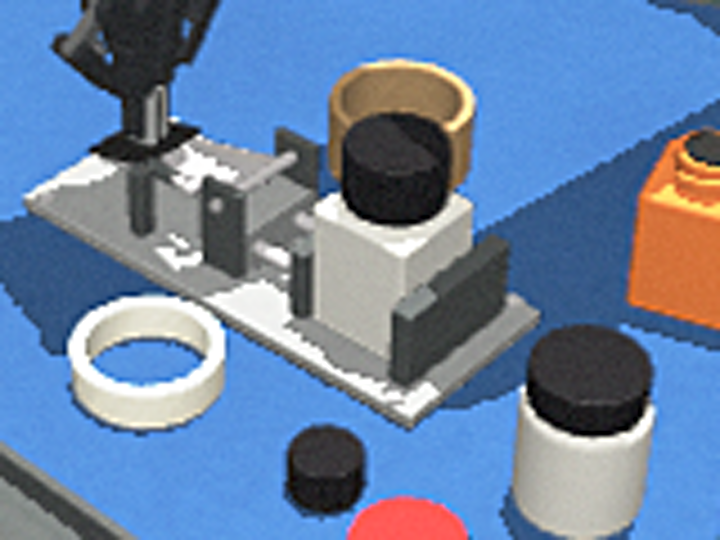

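The picture shows the pedal flat under the fingertips at (145,140), the jaw against the jar at (300,280), and the jar against the fence. I'll press a little more to be sure it's home, then back off and look.

```bash
python3 - <<'E'
from h import *
p=np.append(O-YD*.1938,.039)
for z in (.039,.038):
    p[2]=z; move_straight(p,.01); st(z)
hold(.2)
p[2]=.10; move_straight(p,.1); st()
q=Q(np.pi/2+.025)
pp=np.append(O+[0,-.13],.26); movep(pp,q); st()
T=grab_frame("top");S=grab_frame("scene")
np.save("T.npy",T,allow_pickle=True);np.save("S.npy",S,allow_pickle=True)
a=cv2.resize(T["frame"][145:285,160:340],None,fx=3.5,fy=3.5,interpolation=cv2.INTER_CUBIC);b=cv2.resize(S["frame"][190:310,215:375],None,fx=3.5,fy=3.5,interpolation=cv2.INTER_CUBIC)
cv2.imwrite("pics/t2.png",a[:,:,::-1]);cv2.imwrite("pics/s2.png",b[:,:,::-1])
E
```

```text
0.039 7.54 [ 0.5383 -0.0699  0.0436] F [-11.5   6.5  55.1] T [1.48 1.92 0.07] gap 0.0001
0.038 7.79 [ 0.5384 -0.0699  0.0434] F [-13.8   5.7  63.3] T [1.52 2.24 0.1 ] gap 0.0001
 8.76 [ 0.5372 -0.0708  0.0992] F [-0.2  0.6  0.3] T [-0.02  0.01  0.06] gap 0.0001
 9.48 [ 0.5322 -0.0074  0.2585] F [ 0.4 -0.5 -0.8] T [ 0.   -0.04 -0.03] gap 0.0001
```

View pics/t2.png

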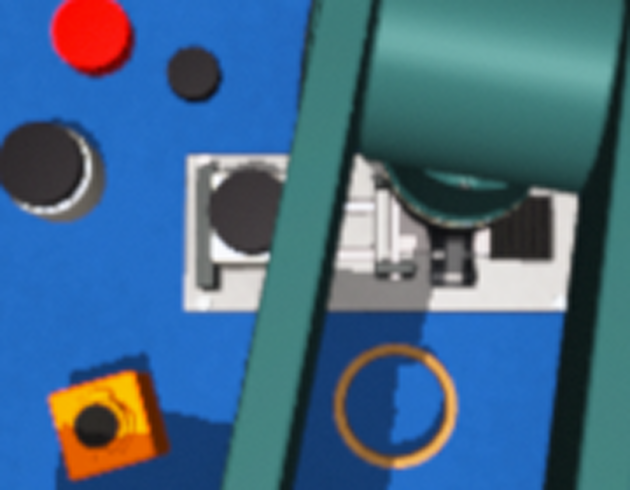

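View pics/s2.png

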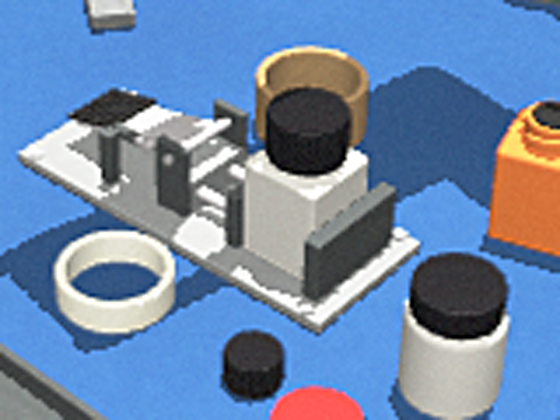

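Both views show the pedal staying down (scene crop pad at (113,108)) and the jar against the fence. Next, the cap position.

```bash
python3 - <<'E'
from h import *
T=np.load("T.npy",allow_pickle=True).item();S=np.load("S.npy",allow_pickle=True).item()
print("old top circle",onz(T,(234.0,205.3),.129), "clamp O",O)
f=S["frame"].astype(int)
for th in(66,75):
  c=blobs((f.max(2)<th).astype(np.uint8),(284,206,325,246),60)[0]
  M=cv2.moments(c);u=(M["m10"]/M["m00"],M["m01"]/M["m00"]); bb=cv2.boundingRect(c);print(u,bb)
  print(" scene @.111",onz(S,u,.111), onz(S,(bb[0]+(bb[2]-1)/2,bb[1]+(bb[3]-1)/2),.111))
print("expected px at O",proj(S,np.append(O,.111)))
f=T["frame"].astype(int)
c=blobs((f.max(2)<75).astype(np.uint8),(218,188,245,225),60)[0];b=cv2.boundingRect(c);print(b)
for col in(225,230,235,240):
  r=np.where(f[188:225,col].max(1)<75)[0]+188; print(col,r.min(),r.max())
for row in(200,205,210):
  r=np.where(f[row,215:245].max(1)<75)[0]+215; print("row",row,r)
E
```

```text
old top circle [0.53432926 0.1152787  0.129     ] clamp O [0.533  0.1227]
(302.3762652705061, 227.20907504363) (291, 215, 24, 25)
 scene @.111 [0.53228233 0.12187932 0.111     ] [0.53140729 0.12153073 0.111     ]
(302.4452479338843, 227.10847107438016) (291, 215, 24, 25)
 scene @.111 [0.5318457 0.1217283 0.111    ] [0.53140729 0.12153073 0.111     ]
expected px at O [302.44331717 227.46852985]
(220, 194, 20, 23)
225 196 214
230 194 216
235 194 216Traceback (most recent call last):
  File "<stdin>", line 13, in <module>
    return umr_minimum(a, axis, None, out, keepdims, initial, where)
ValueError: zero-size array to reduction operation minimum which has no identity
```

The cap centre is about (0.5335, 0.122): the scene and top views agree within about 2 mm, and it sits on the clamp middle as it should. Now I'll grip it.

```bash
python3 - <<'E'
from h import *
q=Q(1.15)
p=np.array([.5335,.122,.19])
command_gripper(.085,100)
movep(p,q); st("above")
p[2]=.093
print(move_straight(p,.08,guard=12)); st("down")
W=grab_frame("wrist");cv2.imwrite("pics/w3.png",W["frame"][:,:,::-1])
command_gripper(.05,100); st("gripped")
S=grab_frame("scene");cv2.imwrite("pics/s3.png",cv2.resize(S["frame"][170:310,215:375],None,fx=4,fy=4,interpolation=cv2.INTER_CUBIC)[:,:,::-1])
E
```

```text
above 11.07 [0.5338 0.1217 0.1903] F [-1.  -0.3  0.6] T [ 0.06 -0.02 -0.01] gap 0.0851
False
down 12.43 [0.534  0.1221 0.0935] F [0.3 0.6 1.5] T [ 0.03  0.05 -0.09] gap 0.085
gripped 12.87 [0.5357 0.1215 0.0943] F [ 1.6 -2.   4.1] T [-0.45 -0.44 -0.  ] gap 0.0559
```

View pics/w3.png

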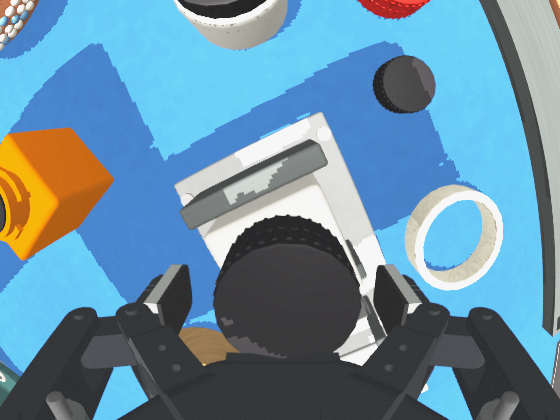

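View pics/s3.png

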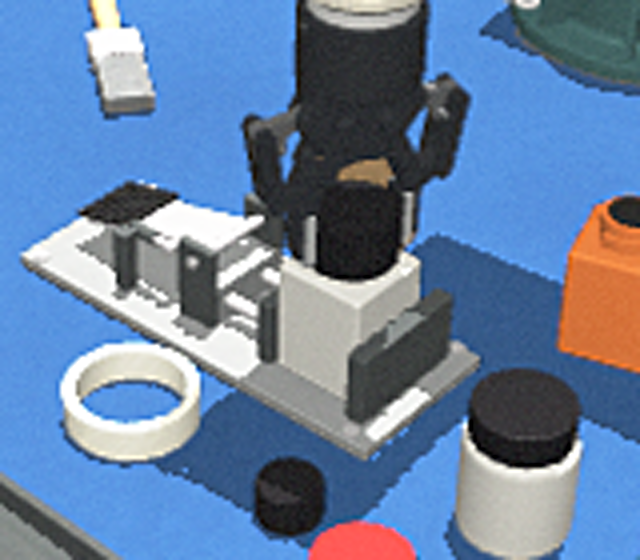

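The scene view shows the pads on both sides of the cap's upper half at about (360,230), with the pedal still down. In the wrist view the cap is centred between the pads. Now I'll unscrew it in steps.

```bash
cat >> h.py <<'E'
def psi():
    w,x,y,z=current_eef_rot(); return 2*np.arctan2(y,x) if x>=0 else 2*np.arctan2(-y,-x)
E
python3 - <<'E'
from h import *
c=np.array([.5352,.1217,.0930]); ps=1.15
print("psi",psi())
for k in range(6):
    ps+=.08; c[2]+=.0001
    if current_contact_force()[2]>10: c[2]+=.0003
    move_straight(c,.05,rot=Q(ps)); st(f"{ps:.2f} {psi():.3f}")
    if abs(current_wrist_torque()[2])>1.2: break
E
```

```text
psi 1.1503818915918385
1.23 1.231 13.17 [0.536  0.1217 0.0943] F [-2.2  0.3  8.8] T [-0.14  0.05  0.22] gap 0.0561
1.31 1.311 13.42 [0.5362 0.1218 0.0944] F [-0.7 -0.4  7.5] T [-0.08 -0.03  0.28] gap 0.0559
1.39 1.391 13.67 [0.5363 0.122  0.0945] F [-1.8 -0.   6.7] T [-0.01 -0.09  0.26] gap 0.0564
1.47 1.471 13.92 [0.5363 0.122  0.0947] F [-1.5 -0.1  8.7] T [0.05 0.04 0.19] gap 0.0561
1.55 1.551 14.17 [0.5363 0.1221 0.0948] F [-1.   0.9  8.5] T [ 0.13 -0.05  0.26] gap 0.0558
1.63 1.631 14.42 [0.5365 0.1222 0.095 ] F [-1.   1.   8.1] T [ 0.22 -0.04  0.22] gap 0.0558
```

```bash
python3 - <<'E'
from h import *
c=np.array([.5354,.1217,.0936]); ps=1.63
W=grab_frame("wrist");cv2.imwrite("pics/w4.png",W["frame"][:,:,::-1])
for k in range(7):
    ps+=.06; c[2]+=.00008
    if current_contact_force()[2]>10: c[2]+=.0003
    move_straight(c,.05,rot=Q(ps)); hold(.1); st(f"{ps:.2f} {psi():.3f}")
    t=np.mean([current_wrist_torque()[2] for _ in range(5)])
    if abs(t)>.7 or abs(t)<.1: break
E
```

```text
1.69 1.690 14.82 [0.5366 0.1223 0.0951] F [-1.1  2.7  8.5] T [0.28 0.01 0.27] gap 0.056
1.75 1.751 15.17 [0.5368 0.1222 0.0954] F [-1.6  1.2 10.5] T [ 0.15 -0.02  0.26] gap 0.0564
1.81 1.811 15.52 [0.5369 0.1221 0.0964] F [-2.3  1.  16.7] T [0.08 0.31 0.33] gap 0.0561
1.87 1.870 15.87 [0.537  0.122  0.0964] F [-1.2 -0.2 11.9] T [0.08 0.16 0.09] gap 0.0559
```

View pics/w4.png

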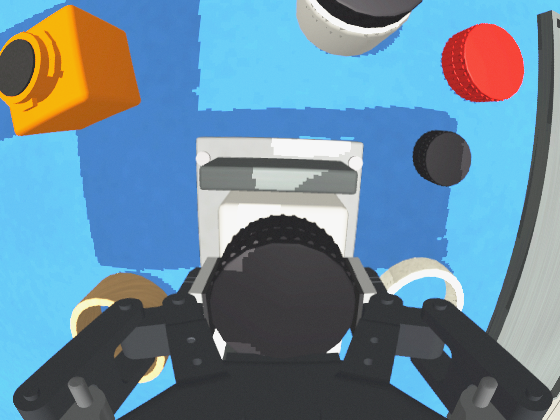

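Torque dropped from 0.33 to 0.09 N·m and the cap popped up about 1 mm, so the threads let go near 0.7 rad of turn. I'll turn slightly further for margin (total under 0.85), then lift in small force-checked steps.

```bash
python3 - <<'E'
from h import *
c=np.array([.5360,.1218,.0947]); ps=1.87
for k in range(2):
    ps+=.05; c[2]+=.0004
    move_straight(c,.05,rot=Q(ps)); hold(.1); st(f"{ps:.2f} {psi():.3f}")
for k in range(5):
    c[2]+=.001; move_straight(c,.01); hold(.1); st("lift")
    if current_contact_force()[2]<-5: print("STOP");break
S=grab_frame("scene");cv2.imwrite("pics/s5.png",cv2.resize(S["frame"][170:310,215:375],None,fx=4,fy=4,interpolation=cv2.INTER_CUBIC)[:,:,::-1])
E
```

```text
1.92 1.920 16.22 [0.537  0.122  0.0965] F [-1.2  1.6  8.6] T [0.09 0.14 0.1 ] gap 0.0561
1.97 1.969 16.57 [0.5369 0.122  0.0965] F [-0.7  0.8  7.3] T [ 0.08 -0.01 -0.01] gap 0.0561
lift 16.92 [0.5359 0.1218 0.0966] F [ 0.1 -0.3  3.1] T [0.03 0.04 0.  ] gap 0.0563
lift 17.27 [0.5357 0.1218 0.0972] F [ 0.2 -2.   0.6] T [0.06 0.04 0.02] gap 0.0557
lift 17.62 [0.536  0.1218 0.0985] F [ 0.1  0.8 -0.5] T [ 0.02 -0.02  0.03] gap 0.0559
lift 17.97 [0.536  0.1218 0.0995] F [ 0.4 -0.2 -0.6] T [ 0.   -0.07 -0.05] gap 0.0563
lift 18.32 [0.536  0.1218 0.1005] F [-0.   0.7 -0.4] T [ 0.02  0.05 -0.  ] gap 0.0563
```

View pics/s5.png

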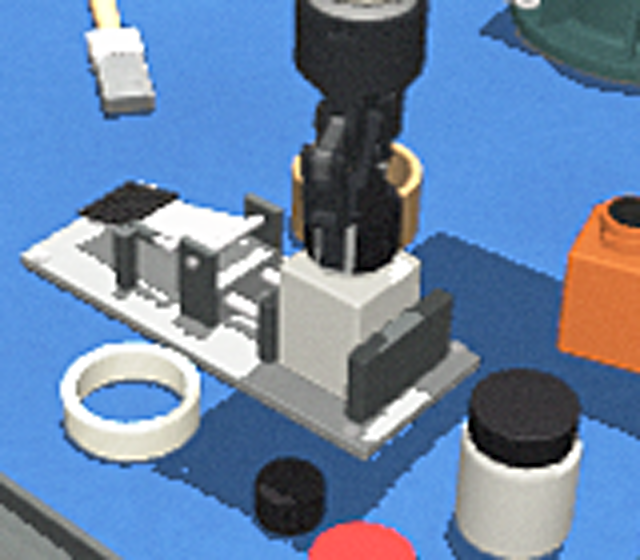

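The vertical force equals just the cap's weight (about −0.5 N) and the jar hasn't moved. Lifting straight up to about 25 mm clearance.

```bash
python3 - <<'E'
from h import *
c=np.array([.5360,.1218,.1360])
print(move_straight(c,.03,guard=5)); hold(.4); st("up")
S=grab_frame("scene");cv2.imwrite("pics/s6.png",cv2.resize(S["frame"][150:310,215:375],None,fx=3.7,fy=3.7,interpolation=cv2.INTER_CUBIC)[:,:,::-1])
W=grab_frame("wrist");cv2.imwrite("pics/w6.png",W["frame"][:,:,::-1])
E
```

```text
False
up 20.1 [0.536  0.1218 0.1359] F [-0.5  0.1 -0.3] T [-0.04  0.    0.04] gap 0.0563
```

View pics/s6.png

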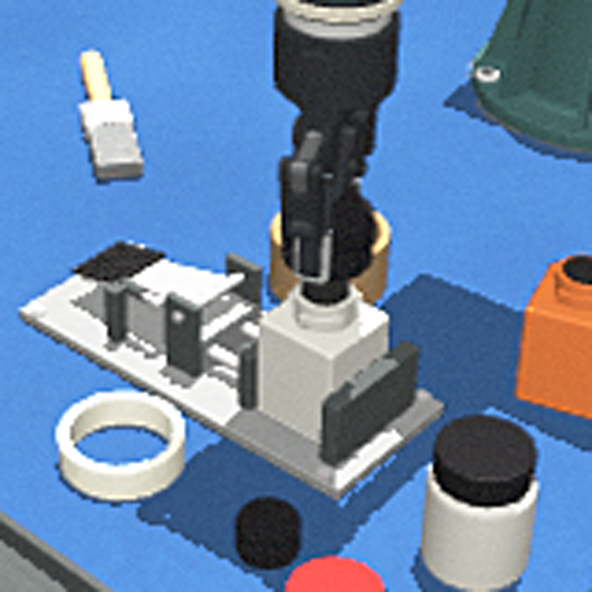

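View pics/w6.png

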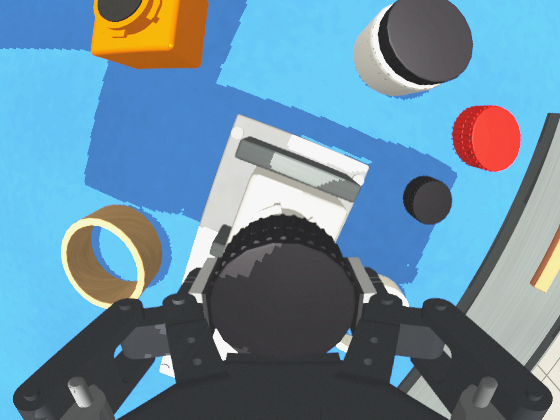

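The scene crop shows the jar's bare neck and dark mouth at (327,300) with the cap held above it. The pedal is still down at (120,262), and the jar is square against the fence. The wrist view shows the cap level and centred in the pads. Handing in.

```bash
python3 -c "
from h import *
finish_job(); st('end')"
```

```text
the job is handed in; nothing more can be done
the job is handed in; nothing more can be done
```

The job is handed in at about 20 s of the 48 s allowed, with the cap off and held above the jar. No verdict was reported.

- **Pedal:** I pressed it home with up to 63 N on the pad. The fingertips reached 43.4 mm, close to the expected "down" height of 43 mm, and the pictures show it stayed down with the jar against the fence.
- **Cap:** I turned it 0.82 rad anticlockwise. The torque fell from about 0.3 to about 0.1 N·m near 0.7 rad of turn, when the threads let go. I then lifted it straight up.
- **Last checks:** The force during the lift was only the cap's weight, about −0.5 N. The cap is held about 25 mm clear above the mouth, judged from the arm's travel and not measured in a picture. It looked level, with the gripper at a 56.3 mm opening. The jar looked seated and square, and nothing else in view looked moved.
- **Disagreements:**
  - The gripper opening of 56 mm is less than the stated 58 mm cap width; I put this down to the pads pressing into the ribs.
  - Closing the jaws shifted the tool about 2 mm, so the camera estimate of the cap centre was off by that much.

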